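# Load the last cell and close the winged cam clamp

### The job

Take the blue cell from the wooden rack and stand it in the empty pocket of the clamping jig, then turn the red winged knob clockwise until the pad clamps the row of cells firmly but gently, at about 24 N (16 to 34 N) and never more than 45 N, and leave it clamped and let go. Load the cell before closing the clamp, do not lean on the amber guard beside the wings, and leave everything else on the bench where it is.

Things in the scene. Friction and masses are not known exactly. Their poses are not given: they have to be found in the camera images.
- jig: Pack-clamping jig fixed to the bench: aluminium plate 120 (x) x 240 (y, -132 to +108) x 12. Origin on its centre line at bench height; y along the channel, z up. Along the channel from +y to -y: end stop, three blue cells in a row against it, empty pocket, orange pad, steel jaw, amber guard, red winged knob (y -80). The stop is set by hand, so the row ends anywhere within 7 mm: feel for it.
- pocket (a point): Empty place in the channel: where the centre (half-way up) of the fourth cell belongs as it stands on the channel floor (12 above the bench). Axes as the jig's. The channel is 23 wide (x) between grey rails 12 thick, their tops 34 above the bench and inner edges bevelled 4. From here to the open pad's face is 14.5, to the next cell's side 13 to 21 (y).
- pad: Orange clamp pad, 20 wide, 5 thick, from 16 to 56 above the bench, top edge bevelled 5. Its frame coincides with the jig's when the clamp is open (face then at jig y -22) and moves along jig +y as it closes. It is spring-loaded and backs into the jaw by up to 7: 8 N as it first pinches the row against the stop, then 8 N more per mm. Over 45 N dents cells.
- guard: Spatter guard: amber see-through sheet 112 (x) x 3 (y) between aluminium posts, upright across the jig between knob and pad, 34 to 74 above the bench. Origin at bench height, mid-sheet. Its face is 36.5 from the knob's axis: a wing tip passes 5.5 from it, and when the wings lie along it, fingers opened beyond about 40 would strike it.
- wings (a point): Centre of the red wings, on the knob's vertical axis, 45 above the bench: an upright bar 9 thick (this point's y) and 62 tip to tip (its x), from 34 to 56 above the bench at the middle; rounded lobes at the tips reach 62. Turns with the knob. Below 34 lie hub and spiral cam. Pinch the bar across its 9 mm, from above, fingertips at about 38 above the bench.
- knob (a joint): Knob angle, rad: 0 open, grows clockwise seen from above, end 3.2. Each rad drives the jaw 6 mm; it stays where left. Turns free at 0.22 N m; when the row is first pinched (cells pushed together) the torque steps up about 0.05 and then grows about 0.3 N m per rad (pad force 48 N per rad). Right is 24 N: 0.33 rad past first pinch, about 0.14 N m over free (also when held still). That comes at 1.5 to 2.8 rad: regrip once or twice.
- cell_mid (a point): Centre (half-way up) of the blue cell to load: cylinder 21 across, 70 high, 69 g, standing plus end up (steel button) in one of the rack's three holes, foot 6 above the bench. z along its axis.
- rack: Wooden cell rack fixed to the bench: 150 (x) x 46 (y) x 16 high with three round holes, 10 deep and 48 apart, in a line along its x. Origin at the middle of its underside.
- spare_a_mid (a point): Centre of a green cell, 18 across and 65 high, in the rack: wrong size, leave it.
- spare_b_mid (a point): Centre of another green cell, 18 across and 65 high, in the rack: wrong size, leave it.
- meter: Yellow hand multimeter, 85 x 150 x 36, lying on its back; origin at the middle of its underside. Leave alone.
- tape: Roll of amber tape lying flat, 60 across, 20 high; origin at the middle of its underside. Leave alone.
- cleaner: White bottle with a red cap, 52 across, 130 high, standing; origin at the middle of its foot. Leave alone.
- driver: Screwdriver lying on the bench; origin at the middle of its length. Leave alone.
- spacer: White plastic cell spacer with four round holes, 70 x 70 x 9, lying flat; origin at the middle of its underside. Leave alone.
- caliper: Digital caliper lying flat, 210 long; origin at the middle of its underside. Leave alone.

How it is judged (in metres and radians):
On the way, in this order (a step that is already met when the one before it is completed fails the run):
1. the blue cell stands upright on the floor of the pocket, let go, before the clamp is closed on it (angle between cell_mid's own z axis and vertical below 0.06 rad and z of cell_mid in the frame of pocket between -0.003 and 0.003 m and x of cell_mid in the frame of pocket between -0.004 and 0.004 m and y of cell_mid in the frame of pocket between -0.006 and 0.018 m and contact force between the fingers and cell below 0.2 N and contact force between pad and cell below 5 N), for 0.2 s.
2. the pad clamps the row with 16 to 34 N (contact force between pad and cell between 16 and 34 N and angle between cell_mid's own z axis and vertical below 0.06 rad and z of cell_mid in the frame of pocket between -0.003 and 0.003 m and x of cell_mid in the frame of pocket between -0.004 and 0.004 m and y of cell_mid in the frame of pocket between -0.006 and 0.018 m), for 0.2 s.
At the end, for the whole second after the job is handed in: The blue cell stands upright (within 0.06 rad) on the channel floor (within 3 mm), in line with the channel (within 4 mm) in the pocket (6 mm towards the pad to 18 mm towards the row of the marked place), and the pad presses on it with 16 to 34 N with the knob let go and everything at rest (all of step 2 and linear speed of cell below 0.01 m/s and velocity of joint knob below 0.05 rad/s); the robot touches nothing.
It fails at once if the pad presses a cell with more than 45 N (contact force between pad and cell above 45 N).
It fails at once if the guard is pressed with more than 12 N (contact force between anything else and guard above 12 N).
It fails at once if a green cell is moved more than 20 mm (distance of any of spare_a_mid, spare_b_mid from where it was at the start of the episode above 0.02 m).
It fails at once if another thing on the bench is moved more than 20 mm (distance of any of meter, tape, cleaner, driver, spacer, caliper from where it was at the start of the episode above 0.02 m).
It also fails if it takes over 72 s, if anything falls off the work surface, if the arm or the gripper's body presses on something with over 40 N, if the wrist force passes 120 N, or if a joint passes its speed limit or range.

### The arm

A 6-joint arm with a two-finger parallel gripper is mounted at the origin on the work surface. World frame = base frame: x ahead of the robot, y to its left, z up, the work surface at z = 0. Lengths are in m, angles in degrees, forces in N, time in s.
With the tool pointing down it reaches from about 0.3 to 0.75 m from the base axis. Payload 8.5 kg.
Tool frame: the origin (TCP) lies on the mounting face of the last link; the fingertips stand tip_extent ahead of it and the grasp point (between the pads) lies 155 mm ahead of it (tip_extent is the distance from the TCP to the fingertips, in m); z points along the fingers, y is the line along which they close (so a half turn about z gives the same grasp; the last joint's range is limited). The gripper opens to 85 mm and grips with 20 to 120 N. Pads are 22 mm wide; open, the fingers measure 114 mm over their backs; the gripper's body (76 mm by 85 mm) begins 54 mm behind the grasp point. The pads swing forward as they close: fully open they stand 13 mm farther back than shut.
Start: joints at [-85.961, 21.807, 74.336, -0, 83.858, -12.336], TCP at [0.155, -0.528, 0.405] pointing down, gripper open.
Joint ranges: [-178.18, 178.18], [-50.72, 133.34], [12.68, 142.11], [-81.47, 261.47], [9.98, 163.14], [-165.26, 165.26]. Speed limits (degrees/s): [136.94, 136.94, 180, 180, 180, 180].

### API

Orientations are given as a 3x3 rotation matrix whose columns are the frame's x, y, z axes.
In Python, from rig import observe, get_image, camera_params, close_job, tip_extent gives the robot as it stands.
- The arm moves only by the shell command python3 -m creep 'ROWS' [FORCE]. ROWS is JSON, a list of rows, each an object with "jaw": the gripper's target within -1 to 1 (shut at 1, half-way at 0, fully open at -1); "travel": the shift along the world's x, y, z in mm, a list of three; "roll": the turn about the world's z in rad. A call has 1 to 12 rows; each row is the pose to reach, as a shift and turn from the pose commanded when the call began; what a row does not reach only later rows make up. A row lasts 1/10 s, in which the tool goes at most 50 mm and 8.59 degrees, less where a joint would pass 70% of its speed; a pose out of reach is approached as far as the arm can. A call with a gripper value outside its range is refused whole. The fingers move at their own pace and stop on an object; FORCE is the grip in N (left out, the last holds). Time passes only in rows, so rows that repeat a pose let the fingers close. It gives the time, the measured TCP pose, the force, the opening and the grip force at its end, in the units of the state.
- observe(): the state, without advancing time (a new reading comes with each control period).
- get_image(name): name is "side" or "top"; returns (picture, depth): 400x640x3 uint8, red, green, blue; 400x640 float32, m along the optical axis (not along the pixel's ray), 0 where there is no reading.
- camera_params(name): a dict with "mtx" (3x3 intrinsics, pixels), "extrinsics" (4x4, takes a point from camera to world coordinates). Camera axes: x right, y down, z forward; pixel columns grow to the right and rows downward; lengths in m; the calibration is good to about 2 mm. A picture is of the moment at which its call begins. camera_params takes no time and is no camera call.
- close_job(): hands the job in; it is judged then, once.
The state is a dict: "time_s": time; "q": joint angles; "qvel": joint speeds; "joint_efforts": joint torques, N m; "position": TCP position; "tool_rot": TCP orientation; "ft_force": force on the tool from outside, world axes, zero at the start; "wrist_torque": the same for the moment, N m; "grip_width": finger opening in m; "gripper_force": force on a finger pad.
Only numpy, scipy, OpenCV 4.12 (cv2) and the standard library are available. Lean on these libraries where they do the work, as an engineer would, in place of code of your own. Each camera call takes 0.05 s, during which the arm holds its last target. There are 200 camera calls.

## Working session

There is one attempt and no reset: what is moved stays moved. The work goes in short steps, Python scripts to look and compute and a shell command to move; the robot and the scene stay as the last step left them, time stands still between calls to the robot, and variables do not carry over. Pictures are saved under pics/ and viewed, at most 10 in all, crops included, and the job is handed in when it is done.

```bash
ls; mkdir -p pics; python3 - <<'E'
from rig import *
import cv2,numpy as np
s=observe();print(s, tip_extent)
for n in("top","side"):
    p,d=get_image(n);cv2.imwrite(f"pics/{n}0.png",p[:,:,::-1]);np.save(f"pics/{n}0.npy",d)
    c=camera_params(n);print(n,np.round(c["mtx"],1).tolist(),np.round(c["extrinsics"],3).tolist())
E
```

```text
pics
{'time_s': 0.0, 'q': array([-8.59610417e+01,  2.18409261e+01,  7.43848800e+01,  3.01594581e-04,
        8.38574829e+01, -1.23354308e+01]), 'qvel': array([ 0.02938591,  0.06839621, -0.00535307,  0.13765265,  0.07491921,
       -0.00915486]), 'joint_efforts': array([-1.82819153e-03, -4.48465025e+01, -2.31281608e+01, -2.39991432e-04,
        4.77027294e-03,  2.68438178e-06]), 'position': array([ 0.15505015, -0.52764613,  0.40411145]), 'tool_rot': array([[ 9.59440259e-01,  2.81912007e-01, -9.71679513e-05],
       [ 2.81911847e-01, -9.59439215e-01,  1.45042353e-03],
       [ 3.15665066e-04, -1.41898752e-03, -9.99998943e-01]]), 'ft_force': array([-0.32869108,  0.08084671,  0.47440337]), 'wrist_torque': array([-0.03983017, -0.04618497, -0.01290046]), 'gripper_force': 0.0, 'grip_width': 0.0852620623728755} 0.1734
top [[416.6, 0.0, 315.9], [0.0, 416.6, 194.0], [0.0, 0.0, 1.0]] [[-0.022, -0.995, 0.101, 0.485], [-1.0, 0.022, -0.004, -0.006], [0.002, -0.101, -0.995, 1.115], [0.0, 0.0, 0.0, 1.0]]
side [[402.8, 0.0, 322.1], [0.0, 402.8, 200.4], [0.0, 0.0, 1.0]] [[0.91, -0.211, 0.357, 0.184], [-0.415, -0.479, 0.774, -0.879], [0.008, -0.852, -0.523, 0.646], [0.0, 0.0, 0.0, 1.0]]
```

View pics/top0.png

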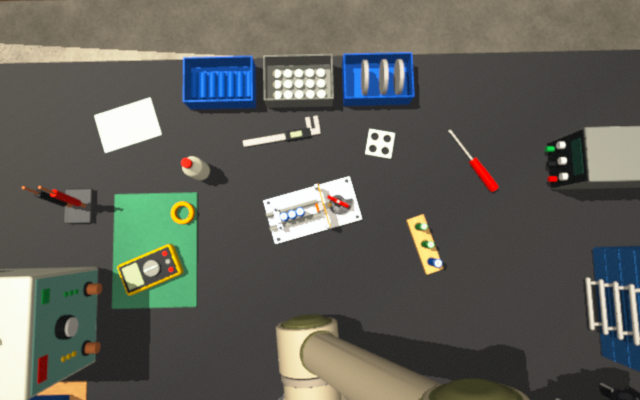

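View pics/side0.png

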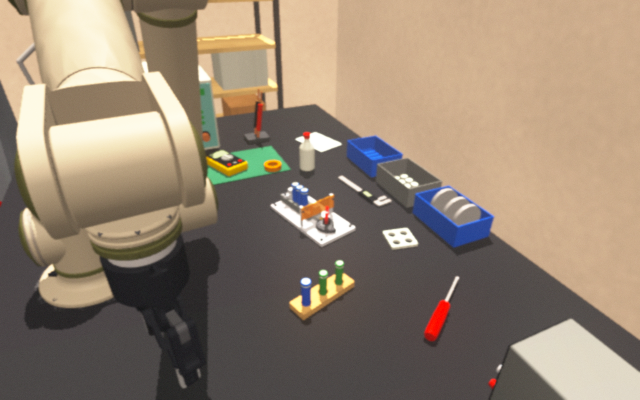

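The top view shows the jig plate with corners near (265,210), (350,178), (360,215) and (278,242), and the knob at about (340,201). The rack's blue cell is at (436,263), with green cells at (423,227) and (429,244). In the side view the blue cell is at (306,290), the jig at (312,213).

```bash
cat > h.py <<'E'
import numpy as np,cv2
from rig import *
def cloud(n,d):
    c=camera_params(n);K=c["mtx"];E=c["extrinsics"]
    v,u=np.mgrid[:400,:640]
    P=np.stack([(u-K[0,2])/K[0,0]*d,(v-K[1,2])/K[1,1]*d,d],-1)
    return P@E[:3,:3].T+E[:3,3]
def proj(n,w):
    c=camera_params(n);K=c["mtx"];E=np.linalg.inv(c["extrinsics"])
    p=np.atleast_2d(w)@E[:3,:3].T+E[:3,3];p=p@K.T;return p[:,:2]/p[:,2:]
E
python3 - <<'E'
from h import *
t=cv2.imread("pics/top0.png");s=cv2.imread("pics/side0.png")
up=lambda a,f:cv2.resize(a,None,fx=f,fy=f,interpolation=cv2.INTER_CUBIC)
A=up(t[170:250,255:370],5);B=up(t[205:285,395:455],5);C=up(s[175:245,265:365],4);D=up(s[250:320,280:360],4)
im=np.zeros((700,900,3),np.uint8)
im[:400,:575]=A;im[:400,580:880]=B;im[410:690,:400]=C;im[410:690,410:730]=D
cv2.imwrite("pics/z.png",cv2.resize(im[:,:],(771,600)))
for n,img in(("top",t),("side",s)):
    d=np.load(f"pics/{n}0.npy");P=cloud(n,d);hsv=cv2.cvtColor(img,cv2.COLOR_BGR2HSV)
    H,S,V=[hsv[...,i].astype(int) for i in range(3)]
    box=(P[...,0]>.2)&(P[...,0]<.75)&(P[...,1]>-.4)&(P[...,1]<.15)&(d>0)
    for nm,m in (("blue",(H>100)&(H<130)&(S>110)),("green",(H>45)&(H<80)&(S>80)),("red",((H<6)|(H>174))&(S>150)),("orange",(H>8)&(H<18)&(S>140)),("wood",(H>14)&(H<24)&(S>70)&(V>120)),("white",(S<40)&(V>170))):
        k,lab,st,ce=cv2.connectedComponentsWithStats((m&box).astype(np.uint8))
        for i in range(1,k):
            if st[i,4]>=8:
                Q=P[lab==i];q=Q[Q[:,2]>np.percentile(Q[:,2],70)]
                print(n,nm,st[i].tolist(),ce[i].round(1),"mean",Q.mean(0).round(4),"zr",np.percentile(Q[:,2],[5,95]).round(3),"upper",q.mean(0).round(4))
E
```

```text
top blue [292, 213, 5, 6, 9] [294.6 216.2] mean [0.5374 0.0453 0.0433] zr [0.03  0.072] upper [0.5386 0.0431 0.0633]
top blue [284, 216, 6, 5, 11] [286.8 218.3] mean [0.5326 0.0652 0.0427] zr [0.019 0.07 ] upper [0.5339 0.0632 0.0658]
top blue [428, 259, 7, 7, 35] [431.2 261.4] mean [ 0.4154 -0.2973  0.0538] zr [0.028 0.074] upper [ 0.4153 -0.2977  0.0713]
top green [416, 224, 9, 6, 30] [419.  226.4] mean [ 0.504  -0.2714  0.0516] zr [0.029 0.07 ] upper [ 0.5041 -0.2712  0.0682]
top green [422, 242, 8, 6, 29] [425.3 244. ] mean [ 0.4592 -0.2847  0.0538] zr [0.028 0.071] upper [ 0.4593 -0.2857  0.0692]
top red [328, 196, 10, 7, 39] [332.6 198.7] mean [ 0.5793 -0.0531  0.0557] zr [0.041 0.062] upper [ 0.5823 -0.0477  0.0607]
top red [338, 200, 11, 8, 45] [343.2 203.9] mean [ 0.5654 -0.08    0.0552] zr [0.037 0.063] upper [ 0.5654 -0.0811  0.0616]
top orange [315, 203, 4, 9, 18] [316.7 206.7] mean [ 0.56   -0.0122  0.0517] zr [0.045 0.057] upper [ 0.5619 -0.013   0.0563]
top wood [317, 183, 4, 10, 18] [318.6 187.9] mean [ 0.6075 -0.018   0.0574] zr [0.008 0.076] upper [ 0.6041 -0.018   
[... 5460 characters left out ...]
655  0.0237] zr [0.022 0.026] upper [ 0.5546 -0.0677  0.025 ]
side white [383, 229, 32, 19, 317] [396.3 238.2] mean [ 0.7212 -0.1848  0.006 ] zr [-0.001  0.01 ] upper [ 0.7208 -0.1871  0.0089]
side white [337, 260, 6, 5, 23] [339.4 262.2] mean [ 0.5081 -0.271   0.0637] zr [0.006 0.072] upper [ 0.5049 -0.2784  0.071 ]
side white [320, 270, 7, 5, 25] [322.8 272.1] mean [ 0.458  -0.2922  0.0701] zr [0.068 0.072] upper [ 0.4582 -0.2939  0.0713]
side white [302, 278, 8, 6, 44] [305.5 280.5] mean [ 0.4156 -0.2985  0.0678] zr [0.    0.076] upper [ 0.4142 -0.3079  0.0756]
side white [447, 280, 10, 15, 31] [452.5 285.6] mean [ 0.7357 -0.3901  0.009 ] zr [-0.002  0.016] upper [ 0.7379 -0.3917  0.0158]
```

View pics/z.png

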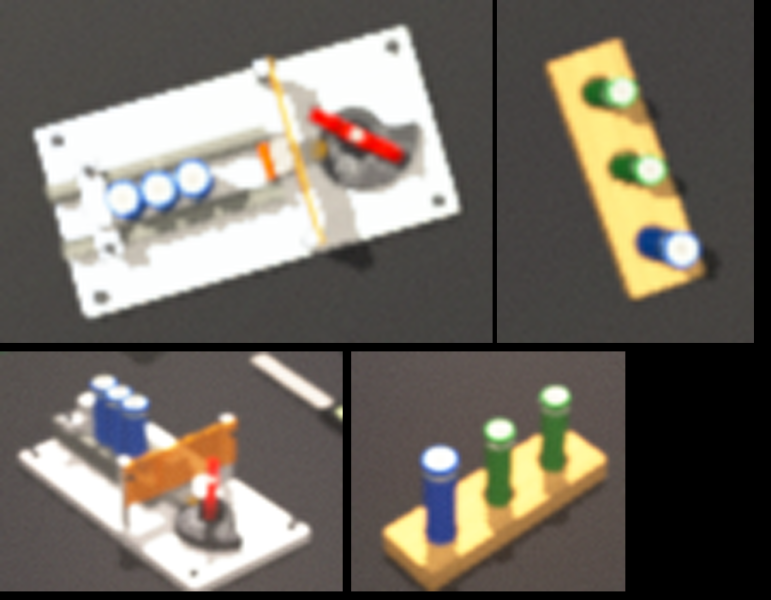

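The zoomed view shows the jig's long axis running left to right, with the row of three cells on the left. The orange pad is at about (268,160) in the crop, the guard runs (270,60)–(320,240), and the red bar lies obliquely on the knob at (357,135). The pocket between the row and the pad is empty, and the rack's near cell is blue.

```bash
cat >> h.py <<'E'
def ray(n,uv,z):
    c=camera_params(n);K=c["mtx"];E=c["extrinsics"]
    r=np.c_[(uv-K[[0,1],[2,2]])/K[[0,1],[0,1]],np.ones(len(uv))]@E[:3,:3].T
    return E[:3,3]+r*((z-E[2,3])/r[:,2])[:,None]
E
python3 - <<'E'
from h import *
from scipy.optimize import least_squares
R=lambda a:np.array([[np.cos(a),-np.sin(a)],[np.sin(a),np.cos(a)]])
for n in("top","side"):
    img=cv2.imread(f"pics/{n}0.png");d=np.load(f"pics/{n}0.npy");P=cloud(n,d);g=img.min(2)
    m=((g>(120 if n=="top" else 120))&(abs(P[...,2]-.012)<.007)&(abs(P[...,0]-.55)<.12)&(abs(P[...,1]+.0)<.18)).astype(np.uint8)
    c=max(cv2.findContours(m,0,cv2.CHAIN_APPROX_NONE)[0],key=cv2.contourArea)
    k,lab=cv2.connectedComponents(m)
    v,u=np.nonzero(m);w=ray(n,np.c_[u,v].astype(float),.012)[:,:2].astype(np.float32)
    # robust rect of known size: boundary points -> distance to rectangle outline
    h=cv2.convexHull(w)[:,0]
    def f(p):
        q=(h-p[:2])@R(p[2])-[0,-.012]
        return np.maximum(abs(q[:,0])-.06,abs(q[:,1])-.12)
    p=least_squares(f,[.553,.0,np.radians(17)],loss="soft_l1",f_scale=.001).x
    print(n,"rect",cv2.minAreaRect(w),"fit jig",p[:2].round(4),np.degrees(p[2]).round(2),"res",np.abs(f(p)).mean().round(4))
    for nm,l in(("pocket",[0,-.0075]),("knob",[0,-.08]),("guard",[0,-.042])):print("  ",nm,(p[:2]+R(p[2])@l).round(4))
    # things in jig frame
    J=np.c_[((P[...,:2].reshape(-1,2)-p[:2])@R(p[2])),P[...,2].ravel()].reshape(400,640,3)
    H=cv2.cvtColor(img,cv2.COLOR_BGR2HSV).astype(int)
    s=(abs(J[...,0])<.02)&(abs(J[...,1])<.1)&(J[...,2]>.076)&(J[...,2]<.09)
    print("  celltops x,y mean",J[s].mean(0).round(4),"y range",np.percentile(J[s][:,1],[2,98]).round(4))
    r=((H[...,0]<6)|(H[...,0]>174))&(H[...,1]>150)&(abs(J[...,0])<.05)&(J[...,1]>-.13)&(J[...,1]<-.03)&(J[...,2]>.03)&(J[...,2]<.07)
    A=P[r][:,:2];e=np.linalg.svd(A-A.mean(0))[2][0];print("  bar mean",A.mean(0).round(4),"jigframe",J[r].mean(0).round(4),"dir deg",np.degrees(np.arctan2(e[1],e[0])).round(1))
E
```

```text
top rect ((0.5572087168693542, 0.0007680803537368774), (0.11962558329105377, 0.239492729306221), 14.606229782104492) fit jig [0.5544 0.012 ] 14.64 res 0.0004
   pocket [0.5563 0.0048]
   knob [ 0.5746 -0.0654]
   guard [ 0.565  -0.0286]
  celltops x,y mean [-0.0007  0.0409  0.081 ] y range [0.0116 0.071 ]
  bar mean [ 0.572  -0.0672] jigframe [-0.0029 -0.0811  0.0559] dir deg -117.3
side rect ((0.5534778833389282, -0.0059445202350616455), (0.123944491147995, 0.24989168345928192), 14.373983383178711) fit jig [0.5507 0.0052] 14.77 res 0.0017
   pocket [ 0.5526 -0.002 ]
   knob [ 0.5711 -0.0721]
   guard [ 0.5614 -0.0354]
  celltops x,y mean [0.002  0.0433 0.0796] y range [0.0166 0.0728]
  bar mean [ 0.5664 -0.0774] jigframe [-0.0059 -0.0839  0.053 ] dir deg -117.5
```

Top-camera fit matches the plate size exactly (119.6 x 239.5 mm), so I use that: jig (0.554, 0.012), yaw 14.6°. The pocket is at (0.556, 0.0045) and the knob at (0.5745, -0.0655), with the bar at 62.7°. The blue cell is at (0.4138, -0.307), consistent with the 48 mm hole spacing.

```bash
python3 -m creep '[{"jaw":-1,"travel":[37,32,0],"roll":0.03},{"jaw":-1,"travel":[74,63,0],"roll":0.03},{"jaw":-1,"travel":[111,95,0],"roll":0.03},{"jaw":-1,"travel":[148,126,0],"roll":0.03},{"jaw":-1,"travel":[185,158,-10],"roll":0.03},{"jaw":-1,"travel":[222,189,-30],"roll":0.03},{"jaw":-1,"travel":[259,221,-60],"roll":0.03},{"jaw":-1,"travel":[259,221,-90],"roll":0.03},{"jaw":-1,"travel":[259,221,-90],"roll":0.03},{"jaw":-1,"travel":[259,221,-90],"roll":0.03},{"jaw":-1,"travel":[259,221,-90],"roll":0.03}]' 30
python3 - <<'E'
from h import *
s=observe();print(s["position"],s["q"].round(1))
a=get_image("top")[0];b=get_image("side")[0]
up=lambda a,f:cv2.resize(a,None,fx=f,fy=f,interpolation=cv2.INTER_CUBIC)
cv2.imwrite("pics/p1.png",np.hstack([up(a[190:310,370:490],3),up(b[190:310,250:370],3)])[:,:,::-1])
E
```

```text
time_s: 1.2
position: [0.4137, -0.3077, 0.3163]
tool_rot: [[0.951, 0.309, 0.002], [0.309, -0.951, -0.002], [0.001, 0.002, -1.0]]
ft_force: [0.8, -0.0, 0.4]
grip_width: 0.0853
gripper_force: 0.0
[ 0.41367728 -0.30767081  0.31632908] [-49.8  23.3  88.   -0.   68.6  22.2]
```

View pics/p1.png

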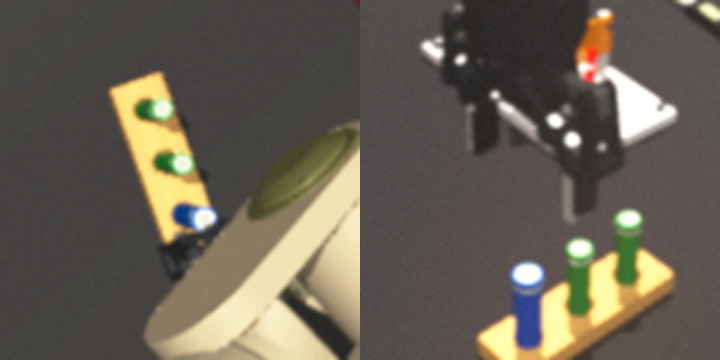

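The gripper is centred over the rack's blue cell (side crop (528,275)), with the fingers straddling the rack's short direction and clear of the green cells. Next I descend and grip.

```bash
python3 -m creep '[{"jaw":-1,"travel":[0,0,-35],"roll":0},{"jaw":-1,"travel":[0,0,-70],"roll":0},{"jaw":-1,"travel":[0,0,-101],"roll":0},{"jaw":-1,"travel":[0,0,-101],"roll":0},{"jaw":0,"travel":[0,0,-101],"roll":0},{"jaw":0.3,"travel":[0,0,-101],"roll":0},{"jaw":0.6,"travel":[0,0,-101],"roll":0},{"jaw":1,"travel":[0,0,-101],"roll":0},{"jaw":1,"travel":[0,0,-101],"roll":0},{"jaw":1,"travel":[0,0,-101],"roll":0},{"jaw":1,"travel":[0,0,-101],"roll":0},{"jaw":1,"travel":[0,0,-101],"roll":0}]' 30
```

```text
time_s: 2.5
position: [0.4142, -0.3068, 0.2145]
tool_rot: [[0.951, 0.311, 0.001], [0.311, -0.95, -0.001], [0.001, 0.001, -1.0]]
ft_force: [-0.3, 1.3, 6.7]
grip_width: 0.0202
gripper_force: 29.7
```

```bash
python3 -m creep '[{"jaw":1,"travel":[0,0,30],"roll":0},{"jaw":1,"travel":[0,0,70],"roll":0},{"jaw":1,"travel":[0,0,110],"roll":0},{"jaw":1,"travel":[10,22,120],"roll":0.14},{"jaw":1,"travel":[25,55,120],"roll":0.28},{"jaw":1,"travel":[42,92,120],"roll":0.42},{"jaw":1,"travel":[58,128,120],"roll":0.56},{"jaw":1,"travel":[74,164,120],"roll":0.7},{"jaw":1,"travel":[90,200,120],"roll":0.84},{"jaw":1,"travel":[106,236,120],"roll":0.98},{"jaw":1,"travel":[121,270,120],"roll":1.12},{"jaw":1,"travel":[132,292,120],"roll":1.26}]'
python3 -m creep '[{"jaw":1,"travel":[5,10,0],"roll":0.13},{"jaw":1,"travel":[9,20,0],"roll":0.25},{"jaw":1,"travel":[9,20,0],"roll":0.25},{"jaw":1,"travel":[9,20,0],"roll":0.25},{"jaw":1,"travel":[9,20,0],"roll":0.25}]'
python3 - <<'E'
from h import *
print(observe()["position"],observe()["tool_rot"][:,1])
a=get_image("top")[0];b=get_image("side")[0]
up=lambda a,f:cv2.resize(a,None,fx=f,fy=f,interpolation=cv2.INTER_CUBIC)
cv2.imwrite("pics/p2.png",np.hstack([up(a[160:260,255:370],3.4),up(b[130:230,265:380],3.4)])[:,:,::-1])
E
```

```text
time_s: 3.7
position: [0.5464, -0.0123, 0.3337]
tool_rot: [[-0.012, 1.0, -0.0], [1.0, 0.012, 0.0], [0.0, -0.0, -1.0]]
ft_force: [0.4, -0.8, -0.1]
grip_width: 0.0202
gripper_force: 30.0
time_s: 4.2
position: [0.5549, 0.0048, 0.3337]
tool_rot: [[-0.249, 0.968, -0.0], [0.968, 0.249, -0.0], [-0.0, -0.0, -1.0]]
ft_force: [-0.6, 0.5, -0.8]
grip_width: 0.02
gripper_force: 30.0
[0.55486731 0.00480309 0.33371717] [ 9.68382955e-01  2.49468186e-01 -2.77077215e-04]
```

View pics/p2.png

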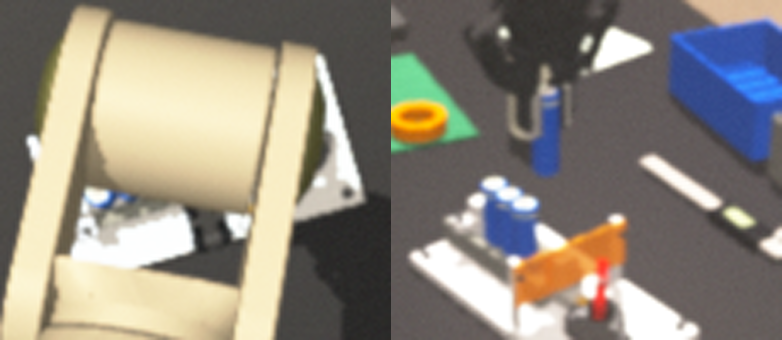

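The side crop shows the cell hanging upright at (545,130), above the pad end of the row, with the channel free below it. I'll check its position relative to the row using the same camera.

```bash
python3 - <<'E'
from h import *
p=np.array([.554,.012]);a=np.radians(14.6);R=np.array([[np.cos(a),-np.sin(a)],[np.sin(a),np.cos(a)]])
im,d=get_image("side");P=cloud("side",d);H=cv2.cvtColor(im,cv2.COLOR_RGB2HSV).astype(int)
J=np.c_[((P[...,:2].reshape(-1,2)-p)@R),P[...,2].ravel()].reshape(400,640,3)
b=(H[...,0]>100)&(H[...,0]<130)&(H[...,1]>110)&(abs(P[...,0]-.55)<.05)&(abs(P[...,1]-.03)<.07)
from scipy.optimize import least_squares
for nm,m in(("held",b&(J[...,2]>.115)),("row",b&(J[...,2]<.075))):
    Q=J[m];print(nm,m.sum(),Q.mean(0).round(4),Q[:,2].min().round(3),Q[:,2].max().round(3))
    cam=(camera_params("side")["extrinsics"][:2,3]-p)@R
    f=lambda c:np.hypot(*(Q[:,:2]-c).T)-.0105
    if nm=="held":
        for s in((0.12,.14),(.14,.16)):
            q=Q[(Q[:,2]>s[0])&(Q[:,2]<s[1])]
            print(least_squares(lambda c:np.hypot(*(q[:,:2]-c).T)-.0105,q[:,:2].mean(0)+(0,.008),loss="soft_l1",f_scale=.002).x.round(4),len(q))
    else:
        q=Q[Q[:,1]<Q[:,1].min()+.018]  # nearest cell
        print("near cell",least_squares(lambda c:np.hypot(*(q[:,:2]-c).T)-.0105,q[:,:2].mean(0)+(0,.008),loss="soft_l1",f_scale=.002).x.round(4),len(q))
E
```

```text
held 120 [-0.005  -0.0167  0.1533] 0.126 0.193
[ 0.0002 -0.0092] 35
[-0.0003 -0.0094] 43
row 156 [-0.0082  0.0341  0.0507] 0.025 0.075
near cell [0.0002 0.0202] 58
```

The cell sits at jig (0, -9 mm) by camera and (-1, -7 mm) by the tool, so I nudge 1 mm towards the row and lower it.

```bash
python3 -m creep '[{"jaw":1,"travel":[0,1,-25],"roll":0},{"jaw":1,"travel":[0,1,-50],"roll":0},{"jaw":1,"travel":[0,1,-70],"roll":0},{"jaw":1,"travel":[0,1,-85],"roll":0},{"jaw":1,"travel":[0,1,-95],"roll":0},{"jaw":1,"travel":[0,1,-101],"roll":0},{"jaw":1,"travel":[0,1,-105],"roll":0},{"jaw":1,"travel":[0,1,-108],"roll":0},{"jaw":1,"travel":[0,1,-108],"roll":0}]'
python3 -m creep '[{"jaw":1,"travel":[0,0,-2],"roll":0},{"jaw":1,"travel":[0,0,-4],"roll":0},{"jaw":1,"travel":[0,0,-5],"roll":0},{"jaw":1,"travel":[0,0,-5],"roll":0}]'
```

```text
time_s: 5.25
position: [0.5551, 0.0063, 0.2258]
tool_rot: [[-0.252, 0.968, 0.0], [0.968, 0.252, -0.0], [-0.0, 0.0, -1.0]]
ft_force: [-0.3, 0.5, -1.1]
grip_width: 0.0203
gripper_force: 30.0
time_s: 5.65
position: [0.5551, 0.0063, 0.2207]
tool_rot: [[-0.252, 0.968, 0.0], [0.968, 0.252, 0.0], [-0.0, 0.0, -1.0]]
ft_force: [-0.4, -0.8, -1.0]
grip_width: 0.0201
gripper_force: 30.2
```

```bash
python3 -m creep '[{"jaw":1,"travel":[0,0,-0.5],"roll":0},{"jaw":1,"travel":[0,0,-1],"roll":0},{"jaw":1,"travel":[0,0,-1],"roll":0}]'
```

```text
time_s: 5.95
position: [0.5551, 0.0063, 0.2205]
tool_rot: [[-0.252, 0.968, 0.001], [0.968, 0.252, -0.0], [-0.0, 0.001, -1.0]]
ft_force: [-1.5, 0.7, 7.0]
grip_width: 0.0203
gripper_force: 31.0
```

The foot is on the floor (7 N). I release and rise.

```bash
python3 -m creep '[{"jaw":0.3,"travel":[0,0,0],"roll":0},{"jaw":0,"travel":[0,0,0],"roll":0},{"jaw":-0.2,"travel":[0,0,0],"roll":0},{"jaw":-0.2,"travel":[0,0,0],"roll":0},{"jaw":-0.2,"travel":[0,0,0],"roll":0},{"jaw":-0.2,"travel":[0,0,20],"roll":0},{"jaw":-0.2,"travel":[0,0,50],"roll":0},{"jaw":-0.2,"travel":[0,0,90],"roll":0},{"jaw":-0.2,"travel":[0,0,120],"roll":0},{"jaw":-0.2,"travel":[0,0,120],"roll":0}]'
python3 - <<'E'
from h import *
b,d=get_image("side");P=cloud("side",d)
p=np.array([.554,.012]);a=np.radians(14.6);R=np.array([[np.cos(a),-np.sin(a)],[np.sin(a),np.cos(a)]])
J=np.c_[((P[...,:2].reshape(-1,2)-p)@R),P[...,2].ravel()].reshape(400,640,3)
H=cv2.cvtColor(b,cv2.COLOR_RGB2HSV).astype(int)
s=(abs(J[...,0])<.02)&(J[...,1]>-.03)&(J[...,1]<.1)&(J[...,2]>.077)&(J[...,2]<.09);print("tops",s.sum(),np.percentile(J[s],[3,97],axis=0).round(4))
up=lambda a,f:cv2.resize(a,None,fx=f,fy=f,interpolation=cv2.INTER_CUBIC)
cv2.imwrite("pics/p3.png",up(b[150:250,255:370],5)[:,:,::-1])
E
```

```text
time_s: 6.95
position: [0.5553, 0.0063, 0.3438]
tool_rot: [[-0.252, 0.968, 0.008], [0.968, 0.252, -0.002], [-0.004, 0.007, -1.0]]
ft_force: [-0.4, -0.1, -0.3]
grip_width: 0.0512
gripper_force: 0.0
tops 106 [[-0.0113 -0.0178  0.0775]
 [ 0.0081  0.0661  0.0821]]
```

View pics/p3.png

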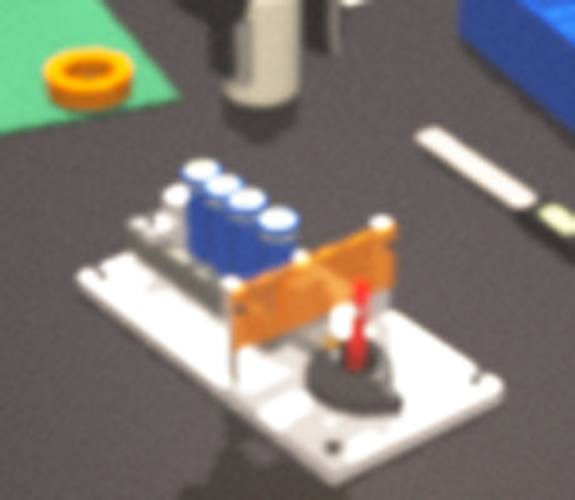

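The cell stands upright at the pad end of the row at (278,245), slightly apart from its neighbour. The bar edge shows at (355,320) and the guard is clear. Next I go to the knob with the fingers at about 34 mm.

```bash
python3 -m creep '[{"jaw":0.2,"travel":[4,-15,0],"roll":-0.14},{"jaw":0.2,"travel":[8,-30,0],"roll":-0.28},{"jaw":0.2,"travel":[12,-45,0],"roll":-0.42},{"jaw":0.2,"travel":[16,-60,0],"roll":-0.56},{"jaw":0.2,"travel":[19,-72,0],"roll":-0.70},{"jaw":0.2,"travel":[19,-72,0],"roll":-0.73},{"jaw":0.2,"travel":[19,-72,-30],"roll":-0.73},{"jaw":0.2,"travel":[19,-72,-60],"roll":-0.73},{"jaw":0.2,"travel":[19,-72,-60],"roll":-0.73}]' 20
python3 - <<'E'
from h import *
b,d=get_image("side");print(observe()["q"].round(1),observe()["wrist_torque"].round(3))
up=lambda a,f:cv2.resize(a,None,fx=f,fy=f,interpolation=cv2.INTER_CUBIC)
cv2.imwrite("pics/p4.png",up(b[150:250,255:370],5)[:,:,::-1])
E
```

```text
time_s: 7.9
position: [0.5731, -0.0649, 0.2757]
tool_rot: [[0.455, 0.89, -0.008], [0.89, -0.455, 0.003], [-0.001, -0.009, -1.0]]
ft_force: [0.0, -0.5, 0.1]
grip_width: 0.0343
gripper_force: 0.0
[-18.2  31.3  80.7   0.   68.3   8.9] [ 0.033 -0.003 -0.013]
```

View pics/p4.png

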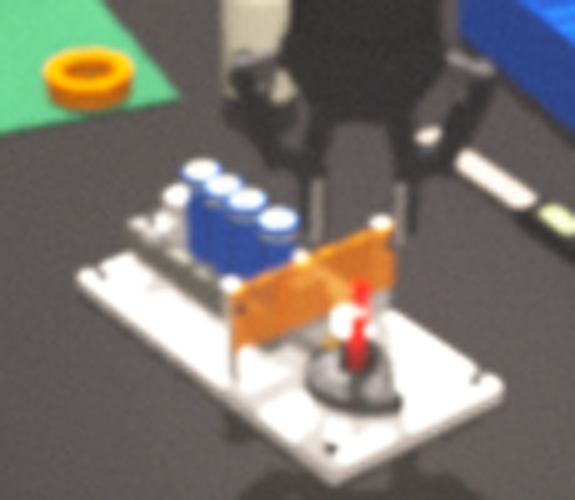

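The fingers straddle the bar (midpoint u≈360, bar u≈358). I shift 2 mm in x and descend.

```bash
python3 -m creep '[{"jaw":0.2,"travel":[2,-1,-20],"roll":0},{"jaw":0.2,"travel":[2,-1,-40],"roll":0},{"jaw":0.2,"travel":[2,-1,-55],"roll":0},{"jaw":0.2,"travel":[2,-1,-60],"roll":0},{"jaw":0.2,"travel":[2,-1,-64],"roll":0},{"jaw":0.2,"travel":[2,-1,-64],"roll":0}]' 20
python3 -m creep '[{"jaw":0.4,"travel":[0,0,0],"roll":0},{"jaw":0.6,"travel":[0,0,0],"roll":0},{"jaw":0.8,"travel":[0,0,0],"roll":0},{"jaw":1,"travel":[0,0,0],"roll":0},{"jaw":1,"travel":[0,0,0],"roll":0},{"jaw":1,"travel":[0,0,0],"roll":0},{"jaw":1,"travel":[0,0,0],"roll":0}]' 30
python3 -c "
from rig import *
s=observe();print(s['wrist_torque'].round(3),s['q'].round(1))"
```

```text
time_s: 8.55
position: [0.5763, -0.0666, 0.2164]
tool_rot: [[0.457, 0.89, 0.001], [0.89, -0.457, -0.0], [0.0, 0.001, -1.0]]
ft_force: [-0.4, 0.3, 0.0]
grip_width: 0.0345
gripper_force: 0.0
time_s: 9.25
position: [0.5743, -0.0655, 0.2161]
tool_rot: [[0.457, 0.889, -0.007], [0.889, -0.457, 0.003], [-0.0, -0.008, -1.0]]
ft_force: [-13.4, 6.7, 11.5]
grip_width: 0.0085
gripper_force: 31.3
[ 1.064  2.212 -0.228] [-18.2  35.9  84.2   0.1  60.3   8.9]
```

The lateral load shows the gripper is off-centre along its closing direction. I reopen slightly, shift against it, go 4 mm lower and grip again.

```bash
python3 -m creep '[{"jaw":0.5,"travel":[0,0,0],"roll":0},{"jaw":0.4,"travel":[0,0,0],"roll":0},{"jaw":0.4,"travel":[-2.5,1.3,0],"roll":0},{"jaw":0.4,"travel":[-2.5,1.3,-4],"roll":0},{"jaw":0.4,"travel":[-2.5,1.3,-4],"roll":0},{"jaw":0.7,"travel":[-2.5,1.3,-4],"roll":0},{"jaw":1,"travel":[-2.5,1.3,-4],"roll":0},{"jaw":1,"travel":[-2.5,1.3,-4],"roll":0},{"jaw":1,"travel":[-2.5,1.3,-4],"roll":0},{"jaw":1,"travel":[-2.5,1.3,-4],"roll":0}]' 30
python3 -c "
from rig import *
s=observe();print(s['wrist_torque'].round(3),s['q'].round(1))"
```

```text
time_s: 10.25
position: [0.5732, -0.0652, 0.2117]
tool_rot: [[0.457, 0.889, -0.002], [0.889, -0.457, 0.001], [-0.0, -0.002, -1.0]]
ft_force: [-4.8, 2.5, 2.6]
grip_width: 0.0084
gripper_force: 30.7
[ 0.344  0.773 -0.267] [-18.2  36.1  84.7   0.   59.3   9. ]
```

```bash
python3 -m creep '[{"jaw":1,"travel":[-0.7,0.4,0],"roll":-0.1},{"jaw":1,"travel":[-0.7,0.4,0],"roll":-0.2},{"jaw":1,"travel":[-0.7,0.4,0],"roll":-0.3},{"jaw":1,"travel":[-0.7,0.4,0],"roll":-0.4},{"jaw":1,"travel":[-0.7,0.4,0],"roll":-0.5},{"jaw":1,"travel":[-0.7,0.4,0],"roll":-0.6},{"jaw":1,"travel":[-0.7,0.4,0],"roll":-0.6},{"jaw":1,"travel":[-0.7,0.4,0],"roll":-0.6}]' 30
cat > t.py <<'E'
from rig import *
import numpy as np
s=observe();R=s['tool_rot'];y=np.degrees(np.arctan2(R[1,1],R[0,1]));f=s['ft_force'];p=s['position'];w=s['wrist_torque']
tip=p+.165*R[:,2]; knob=(-27.2-y)%360
print("t",s['time_s'],"yaw",y.round(2),"turned rad",np.radians(knob).round(3),"f",f.round(1),"w",w.round(3),"axis w",(-(w@R[:,2])).round(3),"tip",tip.round(4),"q6",s['q'][5].round(1),"normal/bar force",(f@R[:,1]).round(1),(f@R[:,0]).round(1))
E
python3 t.py
```

```text
time_s: 11.05
position: [0.5729, -0.0651, 0.2117]
tool_rot: [[0.879, 0.478, 0.0], [0.478, -0.879, -0.0], [0.0, 0.0, -1.0]]
ft_force: [-1.7, -0.0, 0.5]
grip_width: 0.0081
gripper_force: 30.3
t 11.05 yaw -61.47 turned rad 0.598 f [-1.7 -0.   0.5] w [-0.139  0.27  -0.201] axis w -0.201 tip [ 0.5729 -0.0651  0.0467] q6 43.2 normal/bar force -0.8 -1.5
```

```bash
python3 -m creep '[{"jaw":1,"travel":[0,0,0],"roll":-0.1},{"jaw":1,"travel":[0,0,0],"roll":-0.2},{"jaw":1,"travel":[0,0,0],"roll":-0.3},{"jaw":1,"travel":[0,0,0],"roll":-0.4}]' >/dev/null; python3 t.py
python3 -m creep '[{"jaw":1,"travel":[0,0,0],"roll":0},{"jaw":1,"travel":[0,0,0],"roll":0}]' >/dev/null; python3 t.py; python3 -m creep '[{"jaw":1,"travel":[0,0,0],"roll":-0.05},{"jaw":1,"travel":[0,0,0],"roll":-0.1},{"jaw":1,"travel":[0,0,0],"roll":-0.1}]' >/dev/null; python3 t.py
```

```text
t 11.45 yaw -84.57 turned rad 1.001 f [-1.5 -0.4  0.6] w [-0.207  0.222  0.281] axis w 0.281 tip [ 0.5729 -0.0652  0.0467] q6 66.4 normal/bar force 0.3 -1.5
t 11.65 yaw -84.32 turned rad 0.997 f [-0.9 -2.2  0.4] w [-0.357  0.221 -0.256] axis w -0.256 tip [ 0.5729 -0.0652  0.0467] q6 66.1 normal/bar force 2.1 -1.1
t 11.95 yaw -90.1 turned rad 1.098 f [-2.5 -2.6 -1.4] w [-0.491  0.246  0.008] axis w 0.008 tip [ 0.5729 -0.0652  0.0467] q6 71.9 normal/bar force 2.6 -2.5
```

```bash
sed -i 's/^print.*/print("t",round(s["time_s"],2),"turned",np.radians(knob).round(3),"tau",w[2].round(3),"norm",(f@R[:,1]).round(1),"bar",(f@R[:,0]).round(1),"fz",f[2].round(1),"grip",s["grip_width"].round(4),"q6",s["q"][5].round(1))/' t.py
python3 -m creep '[{"jaw":1,"travel":[0,0,0],"roll":-0.03},{"jaw":1,"travel":[0,0,0],"roll":-0.06},{"jaw":1,"travel":[0,0,0],"roll":-0.09}]' >/dev/null; python3 t.py
python3 -m creep '[{"jaw":1,"travel":[0,0,0],"roll":-0.03},{"jaw":1,"travel":[0,0,0],"roll":-0.06}]' >/dev/null; python3 t.py
python3 -m creep '[{"jaw":1,"travel":[0,0,0],"roll":-0.03},{"jaw":1,"travel":[0,0,0],"roll":-0.06}]' >/dev/null; python3 t.py
python3 -m creep '[{"jaw":1,"travel":[0,0,0],"roll":-0.03},{"jaw":1,"travel":[0,0,0],"roll":-0.06}]' >/dev/null; python3 t.py
python3 -m creep '[{"jaw":1,"travel":[0,0,0],"roll":-0.03},{"jaw":1,"travel":[0,0,0],"roll":-0.06}]' >/dev/null; python3 t.py
```

```text
Traceback (most recent call last):
  File "t.py", line 5, in <module>
    print("t",round(s["time_s"],2),"turned",np.radians(knob).round(3),"tau",w[2].round(3),"norm",(f@R[:,1]).round(1),"bar",(f@R[:,0]).round(1),"fz",f[2].round(1),"grip",s["grip_width"].round(4),"q6",s["q"][5].round(1))
                                                                                                                                                                         ^^^^^^^^^^^^^^^^^^^^^
AttributeError: 'float' object has no attribute 'round'
Traceback (most recent call last):
  File "t.py", line 5, in <module>
    print("t",round(s["time_s"],2),"turned",np.radians(knob).round(3),"tau",w[2].round(3),"norm",(f@R[:,1]).round(1),"bar",(f@R[:,0]).round(1),"fz",f[2].round(1),"grip",s["grip_width"].round(4),"q6",s["q"][5].round(1))
                                                                                                                                                                         ^^^^^^^^^^^^^^^^^^^^^
AttributeError: 'float' object has no attribute 'round'
Traceback (most recent call 
[... 879 characters left out ...]
                                                                                       ^^^^^^^^^^^^^^^^^^^^^
AttributeError: 'float' object has no attribute 'round'
Traceback (most recent call last):
  File "t.py", line 5, in <module>
    print("t",round(s["time_s"],2),"turned",np.radians(knob).round(3),"tau",w[2].round(3),"norm",(f@R[:,1]).round(1),"bar",(f@R[:,0]).round(1),"fz",f[2].round(1),"grip",s["grip_width"].round(4),"q6",s["q"][5].round(1))
                                                                                                                                                                         ^^^^^^^^^^^^^^^^^^^^^
AttributeError: 'float' object has no attribute 'round'
```

```bash
sed -i 's/s\["grip_width"\].round(4)/round(s["grip_width"],4)/' t.py; python3 t.py
python3 -m creep '[{"jaw":1,"travel":[0,0,0],"roll":-0.03},{"jaw":1,"travel":[0,0,0],"roll":-0.06}]' >/dev/null; python3 t.py
python3 -m creep '[{"jaw":1,"travel":[0,0,0],"roll":-0.03},{"jaw":1,"travel":[0,0,0],"roll":-0.06}]' >/dev/null; python3 t.py
python3 -m creep '[{"jaw":1,"travel":[0,0,0],"roll":-0.03},{"jaw":1,"travel":[0,0,0],"roll":-0.06}]' >/dev/null; python3 t.py
```

```text
t 13.05 turned 1.432 tau 0.242 norm 4.6 bar -0.2 fz -1.9 grip 0.0086 q6 91.0
t 13.25 turned 1.492 tau 0.219 norm 4.3 bar -0.0 fz -1.4 grip 0.0084 q6 94.5
t 13.45 turned 1.552 tau 0.26 norm 4.5 bar 0.6 fz -2.0 grip 0.0084 q6 97.9
t 13.65 turned 1.612 tau 0.264 norm 4.5 bar 1.1 fz -1.4 grip 0.008 q6 101.3
```

```bash
M(){ python3 t.py; }
python3 -m creep '[{"jaw":1,"travel":[0,0,0],"roll":-0.04}]' >/dev/null; M
python3 -m creep '[{"jaw":1,"travel":[0,0,0],"roll":-0.03}]' >/dev/null; M
python3 -m creep '[{"jaw":1,"travel":[0,0,0],"roll":-0.03}]' >/dev/null; M
python3 -m creep '[{"jaw":1,"travel":[0,0,0],"roll":-0.03}]' >/dev/null; M
python3 -m creep '[{"jaw":1,"travel":[0,0,0],"roll":-0.03}]' >/dev/null; M
python3 -m creep '[{"jaw":1,"travel":[0,0,0],"roll":-0.03}]' >/dev/null; M
```

```text
t 13.75 turned 1.652 tau 0.203 norm 4.2 bar 1.4 fz -1.3 grip 0.0082 q6 103.6
t 13.85 turned 1.682 tau 0.23 norm 5.6 bar 1.5 fz -0.9 grip 0.008 q6 105.4
t 13.95 turned 1.712 tau 0.209 norm 4.0 bar 2.3 fz -1.0 grip 0.0083 q6 107.1
t 14.05 turned 1.742 tau 0.215 norm 3.7 bar 2.4 fz -0.8 grip 0.0083 q6 108.8
t 14.15 turned 1.772 tau 0.258 norm 3.7 bar 2.6 fz -1.4 grip 0.0082 q6 110.5
t 14.25 turned 1.802 tau 0.192 norm 4.8 bar 1.1 fz -2.2 grip 0.0086 q6 112.2
```

```bash
M(){ python3 t.py; }
python3 -m creep '[{"jaw":1,"travel":[0,0,0],"roll":-0.03}]' >/dev/null; M
python3 -m creep '[{"jaw":1,"travel":[0,0,0],"roll":-0.03}]' >/dev/null; M
python3 -m creep '[{"jaw":1,"travel":[0,0,0],"roll":-0.03}]' >/dev/null; M
python3 -m creep '[{"jaw":1,"travel":[0,0,0],"roll":-0.03}]' >/dev/null; M
python3 -m creep '[{"jaw":1,"travel":[0,0,0],"roll":-0.03}]' >/dev/null; M
python3 -m creep '[{"jaw":1,"travel":[0,0,0],"roll":-0.03}]' >/dev/null; M
python3 -m creep '[{"jaw":1,"travel":[0,0,0],"roll":-0.03}]' >/dev/null; M
python3 -m creep '[{"jaw":1,"travel":[0,0,0],"roll":-0.03}]' >/dev/null; M
```

```text
t 14.35 turned 1.832 tau 0.255 norm 5.1 bar 1.6 fz -0.9 grip 0.0085 q6 113.9
t 14.45 turned 1.862 tau 0.257 norm 4.7 bar 1.2 fz -1.1 grip 0.0083 q6 115.7
t 14.55 turned 1.892 tau 0.296 norm 4.2 bar 2.8 fz -1.1 grip 0.0079 q6 117.4
t 14.65 turned 1.922 tau 0.257 norm 4.6 bar 2.8 fz -0.8 grip 0.0082 q6 119.1
t 14.75 turned 1.952 tau 0.309 norm 4.2 bar 2.5 fz -1.5 grip 0.0082 q6 120.8
t 14.85 turned 1.982 tau 0.324 norm 4.7 bar 2.3 fz -1.5 grip 0.0081 q6 122.5
t 14.95 turned 2.012 tau 0.323 norm 4.7 bar 1.8 fz -1.6 grip 0.0083 q6 124.2
t 15.05 turned 2.042 tau 0.317 norm 5.1 bar 3.1 fz -1.3 grip 0.0085 q6 126.0
```

The torque step shows the pinch began near 1.86 rad, so the target is about 2.19 rad at roughly 0.37 N m.

```bash
M(){ python3 t.py; }
python3 -m creep '[{"jaw":1,"travel":[0,0,0],"roll":-0.03}]' >/dev/null; M
python3 -m creep '[{"jaw":1,"travel":[0,0,0],"roll":-0.03}]' >/dev/null; M
python3 -m creep '[{"jaw":1,"travel":[0,0,0],"roll":-0.03}]' >/dev/null; M
python3 -m creep '[{"jaw":1,"travel":[0,0,0],"roll":-0.03}]' >/dev/null; M
python3 -m creep '[{"jaw":1,"travel":[0,0,0],"roll":-0.02}]' >/dev/null; M
python3 -m creep '[{"jaw":1,"travel":[0,0,0],"roll":-0.01}]' >/dev/null; M
```

```text
t 15.15 turned 2.072 tau 0.333 norm 3.6 bar 2.3 fz -0.5 grip 0.0082 q6 127.7
t 15.25 turned 2.102 tau 0.327 norm 3.7 bar 2.1 fz -0.7 grip 0.0087 q6 129.4
t 15.35 turned 2.132 tau 0.318 norm 4.3 bar 3.5 fz -2.2 grip 0.0079 q6 131.1
t 15.45 turned 2.162 tau 0.391 norm 4.3 bar 4.2 fz -0.6 grip 0.0081 q6 132.8
t 15.55 turned 2.182 tau 0.365 norm 4.1 bar 4.2 fz -0.7 grip 0.008 q6 134.0
t 15.65 turned 2.191 tau 0.362 norm 3.1 bar 3.3 fz -1.9 grip 0.0083 q6 134.5
```

```bash
M(){ python3 t.py; }
python3 -m creep '[{"jaw":1,"travel":[-0.5,-0.3,0],"roll":-0.02}]' >/dev/null; M
python3 -m creep '[{"jaw":1,"travel":[0,0,0],"roll":-0.005}]' >/dev/null; M
python3 -m creep '[{"jaw":1,"travel":[0,0,0],"roll":0}]' >/dev/null; M
python3 -m creep '[{"jaw":1,"travel":[0,0,0],"roll":0},{"jaw":1,"travel":[0,0,0],"roll":0}]' >/dev/null; M
```

```text
t 15.75 turned 2.211 tau 0.352 norm -0.6 bar 3.4 fz -4.1 grip 0.008 q6 135.6
t 15.85 turned 2.216 tau 0.38 norm 0.7 bar 4.4 fz -3.4 grip 0.0083 q6 135.9
t 15.95 turned 2.215 tau 0.344 norm -0.5 bar 2.8 fz -3.3 grip 0.0084 q6 135.9
t 16.15 turned 2.215 tau 0.345 norm -0.6 bar 5.6 fz -4.7 grip 0.0082 q6 135.8
```

At about 23 to 24 N, I let go and retreat straight up.

```bash
python3 -m creep '[{"jaw":0.7,"travel":[0,0,0],"roll":0},{"jaw":0.4,"travel":[0,0,0],"roll":0},{"jaw":0.2,"travel":[0,0,0],"roll":0},{"jaw":0.2,"travel":[0,0,0],"roll":0},{"jaw":0.2,"travel":[0,0,20],"roll":0},{"jaw":0.2,"travel":[0,0,50],"roll":0},{"jaw":0.2,"travel":[0,0,90],"roll":0},{"jaw":0.2,"travel":[-30,-30,130],"roll":0},{"jaw":0.2,"travel":[-70,-70,150],"roll":0},{"jaw":0.2,"travel":[-100,-100,150],"roll":0},{"jaw":0.2,"travel":[-130,-130,150],"roll":0},{"jaw":0.2,"travel":[-130,-130,150],"roll":0}]'
python3 - <<'E'
from h import *
up=lambda a,f:cv2.resize(a,None,fx=f,fy=f,interpolation=cv2.INTER_CUBIC)
for n in("top","side"):
    b,d=get_image(n);P=cloud(n,d);H=cv2.cvtColor(b,cv2.COLOR_RGB2HSV).astype(int)
    p=np.array([.554,.012]);a=np.radians(14.6);R=np.array([[np.cos(a),-np.sin(a)],[np.sin(a),np.cos(a)]])
    J=np.c_[((P[...,:2].reshape(-1,2)-p)@R),P[...,2].ravel()].reshape(400,640,3)
    r=((H[...,0]<6)|(H[...,0]>174))&(H[...,1]>150)&(abs(J[...,0])<.05)&(J[...,1]>-.13)&(J[...,1]<-.03)&(J[...,2]>.03)&(J[...,2]<.07)
    if r.sum()>10:
        A=P[r][:,:2];e=np.linalg.svd(A-A.mean(0))[2][0];print(n,r.sum(),"bar deg",np.degrees(np.arctan2(e[1],e[0])).round(1),"turned rad",np.radians((62.6-np.degrees(np.arctan2(e[1],e[0])))%180).round(3))
    if n=="side":A=up(b[150:250,255:370],4)
    else:B=up(b[160:260,255:355],4)
cv2.imwrite("pics/p5.png",np.hstack([B,A[:,:400]])[:,:,::-1])
E
```

```text
time_s: 17.35
position: [0.4395, -0.1981, 0.3623]
tool_rot: [[0.432, -0.902, -0.0], [-0.902, -0.432, -0.001], [0.001, 0.001, -1.0]]
ft_force: [0.6, 0.9, 0.1]
grip_width: 0.0343
gripper_force: 0.0
top 71 bar deg 115.1 turned rad 2.225
side 123 bar deg -63.1 turned rad 2.194
```

View pics/p5.png

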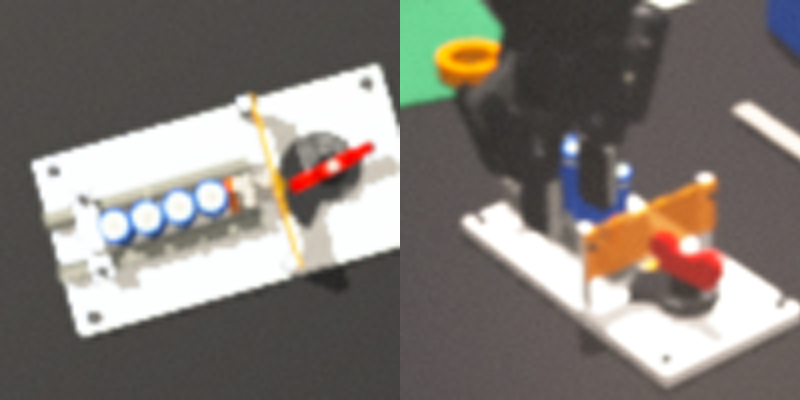

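The final pictures show the four cells tight in a row, with the orange pad against the fourth at (232,195). The bar stayed at 2.2 rad, and the gripper is clear of everything.

```bash
python3 -m creep '[{"jaw":0.2,"travel":[0,0,0],"roll":0},{"jaw":0.2,"travel":[0,0,0],"roll":0},{"jaw":0.2,"travel":[0,0,0],"roll":0}]' >/dev/null; python3 -c "
from rig import *
print(close_job())"
```

```text
the job is handed in; nothing more can be done
None
```

The blue cell stands in the pocket and the row is clamped at about 23–24 N (estimated from wrist torque and knob angle, not measured at the pad); the knob is released, the arm is clear, and the job is handed in at about 18 s, with no verdict returned.

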